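Snap a probe-holder clip onto a stand's crossbar and slide it up to the stop

TASK

Fit the white probe-holder clip on the steel crossbar of the stand: with its ring pointing away from the robot, push it down over the bar near the bar's right-hand end (seen from the robot) until both arms snap past the bar and it sits fully home and upright. Then slide the clip along the bar to the left until it meets the stop collar and has pushed the collar's sprung face in, so that it stays in, and let go, feeling your way and never pushing harder than about 25 N. Leave the beaker, the amber bottle and the jar alone.

Things in the scene. Friction and masses are not known exactly. Their poses are not given: they have to be found in the camera images.
- clip: White plastic snap clip, loose, about 60 g, standing on the bench on its two downward arms. Origin: middle of its 20 mm bore, 17.5 mm above the bench. z up, y along the bore (clip 30 mm long, y -15 to +15), x towards its probe ring. A bridge 32 mm wide (z +10 to +20) closes the bore's top. Home on the bar, the bridge rests on the bar and the origin is on the bar's axis
- clip_grip (a point): Grip point of the clip, 42 mm above its origin, on the upright tab over the bridge: 12 mm thick in x, 30 mm long in y, clip z +20 to +63. Grip across the thickness, fingers closing along clip x; with the TCP here the fingertips are just above the bridge
- clip_ring (a point): Centre of the clip's probe ring (outside 29 mm across, 10 mm high), at clip x +45 mm, z +15 mm
- jaw_far (a joint): Spread (rad) of the clip arm on the ring's side; arms hang at clip x +-13 mm to z -17.5 mm, inward lips at z -7 mm 14.6 mm apart. 0 closed, about 0.15 passing the bar's widest point, near 0 snapped home. Pushing the clip on takes 10 to 16 N, falls away at the snap, then rises steeply once home
- jaw_near (a joint): The same for the other clip arm
- stand: Fixed stand: a level steel bar, 20 mm diameter, 300 mm long, between two posts 280 mm apart with feet on the bench. Origin on the bench below the bar's middle; y along the bar (to the robot's left), x away from the robot, z up. Grey blocks 34 x 22 x 34 mm hold the bar's ends at y +-140 mm
- bar_mid (a point): Middle of the bar, on its axis, 140 mm above the bench. Sliding the snapped-on clip along the bar takes 3 to 8 N, and meeting the solid stop adds to that. Snap it on with its origin 50 to 110 mm right (stand -y) of this point
- beaker: Clear beaker, 70 mm diameter, 95 mm tall, on the bench beyond the bar. Origin at its underside; leave alone
- reagent: Amber bottle, 60 mm diameter, 120 mm tall. Origin at its underside; leave alone
- jar: Small clear jar, 52 mm diameter, 60 mm tall. Origin at its underside; leave alone
- stop (a joint): Travel (m) of the sprung face of the stop collar: 0 out, 0.004 fully in (about 1 N), then solid. The collar is a dark steel ring 30 mm across round the bar, this bright disc on its right. Its place differs each time and is not measured: find it by feel or sight. The disc, when out, faces the clip between 10 mm right and 70 mm left of bar_mid. Let go, the clip grips the bar and stays
Not all that is in view belongs to the job. Leave any blue or yellow look-alike of the clip alone.

How it is judged:
On the way, in this order (a step that is already met when the one before it is completed fails the run):
1. the clip is snapped home on the right-hand part of the bar (its middle 40 to 125 mm right of the bar's middle), ring pointing away from the robot (z of clip in the frame of bar_mid between -0.0025 and 0.0025 m and x of clip in the frame of bar_mid between -0.0025 and 0.0025 m and value of joint each of jaw_far, jaw_near below 0.08 rad and y of clip in the frame of bar_mid between -0.125 and -0.04 m and x of clip_ring in the frame of bar_mid above 0.03 m), for 0.2 s.
2. still home on the bar, the clip has been slid left until the stop's sprung face is pushed in (more than 3 of its 4 mm) (z of clip in the frame of bar_mid between -0.0025 and 0.0025 m and x of clip in the frame of bar_mid between -0.0025 and 0.0025 m and value of joint each of jaw_far, jaw_near below 0.08 rad and y of clip in the frame of bar_mid between -0.035 and 0.09 m and value of joint stop above 0.003 m), for 0.2 s.
At the end, for the whole second after the job is handed in: The clip is fully home on the bar (origin within 2.5 mm of the bar's axis across and in height, both arms under 0.08 rad), upright within 0.2 rad, ring pointing away from the robot, holding the stop's sprung face in by more than 2 of its 4 mm, released and at rest (z of clip in the frame of bar_mid between -0.0025 and 0.0025 m and x of clip in the frame of bar_mid between -0.0025 and 0.0025 m and value of joint each of jaw_far, jaw_near below 0.08 rad and y of clip in the frame of bar_mid between -0.035 and 0.09 m and value of joint stop above 0.002 m and angle between clip's own z axis and vertical below 0.2 rad and x of clip_ring in the frame of bar_mid above 0.03 m and linear speed of clip below 0.01 m/s); the robot touches nothing.
It fails at once if the clip is forced: its contact forces on the stand, including the grip of its own arms (some 15 N at rest, 20 N while being spread), add up to more than 45 N (contact force between clip and stand above 45 N).
It fails at once if the beaker is moved more than 15 mm (distance of beaker from where it was at the start of the episode above 0.015 m).
It fails at once if the reagent bottle is moved more than 15 mm (distance of reagent from where it was at the start of the episode above 0.015 m).
It fails at once if the jar is moved more than 15 mm (distance of jar from where it was at the start of the episode above 0.015 m).
It also fails if it takes over 67 s, if anything falls off the work surface, if the arm or the gripper's body presses on something with over 40 N, if the wrist force passes 120 N, or if a joint passes its speed limit or range.

ROBOT

A 6-joint arm with a two-finger parallel gripper is mounted at the origin on the work surface. World frame = base frame: x ahead of the robot, y to its left, z up, the work surface at z = 0. Lengths are in m, angles in rad, forces in N, time in s.
With the tool pointing down it reaches from about 0.4 to 0.825 m from the base axis. Payload 7 kg.
Tool frame: the origin (TCP) lies between the finger pads, 19 mm behind the fingertips; this is the grasp point; z points along the fingers, y is the line along which they close (so a half turn about z gives the same grasp; the last joint's range is limited). The gripper opens to 88 mm and grips with 3 to 60 N. Pads are 19 mm wide; open, the fingers measure 130 mm over their backs; the gripper's body (78 mm by 193 mm) begins 47 mm behind the grasp point.
Start: joints at [-1.012, 0.359, 0.012, 0, -1.224, -0.288], TCP at [0.181, -0.65, 0.245] pointing down, gripper open.
Joint ranges: [-3.07, 3.07], [-1.43, 2.12], [-1.02, 1.25], [-3.03, 1.67], [-3.05, -0], [-3.03, 3.03]. Speed limits (rad/s): [2.39, 2.39, 3.01, 3.14, 3.14, 3.14].

INTERFACE

Orientations are given as [roll, pitch, yaw] about the fixed x, y, z axes, in that order (R = Rz(yaw) Ry(pitch) Rx(roll)).
In Python, from station import arm gives the robot as it stands.
- The arm moves only by the shell command python3 -m crank 'ROWS' [OPENING] [FORCE]. ROWS is JSON, a list that holds one entry, the list of rows, each a list of 4 numbers: the shift along the tool's x, y, z in units of 25 mm (1.0 is 25 mm), then the turn about the tool's z in units of 5 degrees (1.0 is 5 degrees). A call has 1 to 12 rows; each row is the pose to reach, as a shift and turn from the pose commanded when the call began, along the tool's axes at that moment; what a row does not reach only later rows make up. A row lasts 1/8 s, in which the tool goes at most 62.5 mm and 10.7 degrees, less where a joint would pass 70% of its speed; a pose out of reach is approached as far as the arm can. A call with a gripper value outside its range is refused whole. OPENING is the closure, from 0 (fully open) to 1 (shut), set as the call begins (- or left out, the last holds). The fingers move at their own pace and stop on an object; FORCE is the grip in N (left out, the last holds). Time passes only in rows, so rows that repeat a pose let the fingers close. It gives the time, the measured TCP pose, the force, the opening and the grip force at its end, in the units of the state.
- arm.get_state(): the state, without advancing time (a new reading comes with each control period).
- arm.grab_frame(name): name is "scene" or "top" or "wrist"; returns (picture, depth): 480x640x3 uint8, red, green, blue; 480x640 float32, m along the optical axis (not along the pixel's ray), 0 where there is no reading.
- arm.get_calibration(name): a dict with "mtx" (3x3 intrinsics, pixels), "R" (3x3) and "t" (3): a world point X has camera coordinates R X + t; the wrist camera has in their place "mount" (4x4, takes a point from camera to tool coordinates, whose origin is the TCP and whose axes are the flange's). Camera axes: x right, y down, z forward; pixel columns grow to the right and rows downward; lengths in m; the calibration is good to about 2 mm. The wrist camera is an equidistant fisheye: a pixel r from the principal point sees the ray r / f radians off the axis. A picture is of the moment at which its call begins: read the wrist's pose just before it. get_calibration takes no time and is no camera call.
- arm.job_done(): hands the job in; it is judged then, once.
Trained networks look in the newest picture that a camera, given by its name, has taken for a name from the list of things; names that differ only in an ending like _2 or _b are one class to them, and where a whole thing is asked for, a point or a joint stands for the part that bears it (a point fixed in the world has none). Each returns a list of dicts, best first, with "score" (0 to 1); they miss things now and then, are a little off and sometimes report something else, mostly with a low value. They report only what shows in the picture. A call takes as long as a camera call. They do not tell look-alikes from the thing itself.
- arm.recognise(thing, camera): "extent" ([left, top, width, height] in pixels, round what is visible of it).
- arm.trace(thing, camera): "mask" (480x640 bool, what is visible of it) and "extent" ([left, top, width, height] in pixels, round what is visible of it).
The state is a dict: "t": time; "q": joint angles; "qd": joint speeds; "joint_efforts": joint torques, N m; "eef_pos": TCP position; "ee_rot": TCP orientation; "force": force on the tool from outside, world axes, zero at the start; "moment": the same for the moment, N m; "width": finger opening in m; "gripper_force": force on a finger pad.
Only numpy, scipy, OpenCV 4.12 (cv2) and the standard library are available. Lean on these libraries where they do the work, as an engineer would, in place of code of your own. Each camera call takes 0.05 s, during which the arm holds its last target. There are 200 camera calls.

## Working session

There is one attempt and no reset: what is moved stays moved. The work goes in short steps, Python scripts to look and compute and a shell command to move; the robot and the scene stay as the last step left them, time stands still between calls to the robot, and variables do not carry over. Pictures are saved under pics/ and viewed, at most 10 in all, crops included, and the job is handed in when it is done.

```bash
mkdir -p pics
cat > h.py <<'E'
import numpy as np, cv2
from station import arm
def grab(n,fn):
    p,d=arm.grab_frame(n); cv2.imwrite('pics/'+fn,p[:,:,::-1]); return p,d
def pts(n,d,mask=None):
    c=arm.get_calibration(n); K=np.array(c['mtx']); R=np.array(c['R']); t=np.array(c['t'])
    v,u=np.nonzero((d>0)&(mask if mask is not None else True)); z=d[v,u]
    P=np.stack([(u-K[0,2])/K[0,0]*z,(v-K[1,2])/K[1,1]*z,z],1)
    return (P-t)@R, u, v
E
python3 - <<'E'
from h import *
for n in ('scene','top'):
    p,d=grab(n,n+'1.png')
    for th in ('clip','stand','stop','clip_ring'):
        for r in arm.trace(th,n)[:3]:
            P,u,v=pts(n,d,r['mask'])
            print(n,th,round(r['score'],2),r['extent'],len(P), np.percentile(P,[2,50,98],axis=0).round(3).tolist() if len(P) else '')
print(arm.get_state())
E
```

```text
scene clip 0.96 [317.6, 202.6, 27.8, 36.0] 502 [[0.457, -0.222, 0.002], [0.475, -0.199, 0.038], [0.508, -0.161, 0.081]]
scene clip 0.96 [240.9, 187.8, 34.2, 32.7] 391 [[0.463, -0.393, 0.008], [0.486, -0.346, 0.036], [0.509, -0.324, 0.08]]
scene clip 0.79 [279.6, 228.6, 20.5, 41.1] 513 [[0.538, -0.274, 0.001], [0.559, -0.257, 0.038], [0.609, -0.244, 0.081]]
scene stand 0.88 [362.4, 205.4, 185.4, 127.5] 5147 [[0.459, -0.085, 0.002], [0.54, 0.118, 0.056], [0.611, 0.233, 0.157]]
scene stop 0.52 [451.6, 284.6, 44.6, 47.7] 1686 [[0.59, 0.095, 0.005], [0.613, 0.128, 0.061], [0.655, 0.157, 0.096]]
scene clip_ring 0.91 [319.7, 197.3, 25.4, 41.4] 559 [[0.418, -0.22, -0.002], [0.475, -0.197, 0.037], [0.508, -0.159, 0.081]]
scene clip_ring 0.87 [242.7, 186.0, 32.0, 35.6] 431 [[0.441, -0.389, -0.002], [0.484, -0.347, 0.036], [0.507, -0.324, 0.081]]
scene clip_ring 0.82 [277.7, 228.0, 21.8, 38.9] 551 [[0.538, -0.275, 0.003], [0.56, -0.257, 0.038], [0.61, -0.244, 0.081]]
top clip 0.97 [318.3, 290.3, 34.9, 24.5] 333 [[0.449, -0.22, 0.029], [0.471, -0.199, 0.039], [0.493, -0.16, 0.083]]
top clip 0.93
[... 669 characters left out ...]
0.258, 0.039], [0.609, -0.243, 0.083]]
{'t': 0.5, 'q': array([-1.01187942e+00,  3.58632355e-01,  1.18836345e-02, -3.90452096e-05,
       -1.22407873e+00, -2.88110839e-01]), 'qd': array([ 0.00125868,  0.00125521,  0.00055543, -0.00134006, -0.00181676,
        0.00184048]), 'joint_efforts': array([ 1.52620585e-03, -5.81797886e+01,  2.93068743e+01,  6.99700311e+00,
        1.18731911e-02, -1.14640295e-05]), 'eef_pos': array([ 0.18056152, -0.65037325,  0.24532613]), 'ee_rot': array([ 3.14155238e+00,  2.63638144e-05, -2.87079986e+00]), 'force': array([ 0.08909402, -0.1049326 , -0.60871835]), 'moment': array([0.01904007, 0.03608735, 0.00928419]), 'gripper_force': 0.0, 'width': 0.08752219700566573}
```

```bash
python3 -c "
import cv2,numpy as np
a=cv2.imread('pics/scene1.png');b=cv2.imread('pics/top1.png')
cv2.imwrite('pics/both1.png',cv2.resize(np.vstack([a,b]),(400,600)) if 0 else cv2.resize(np.hstack([a,b]),(800,300)))"
```

```text
(no output)
```

View pics/scene1.png

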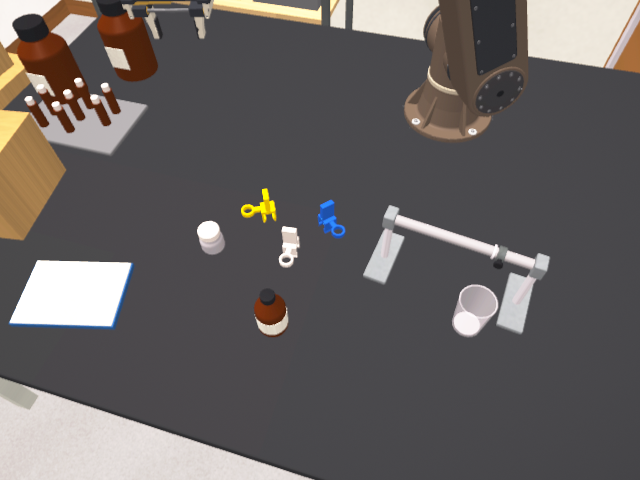

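View pics/top1.png

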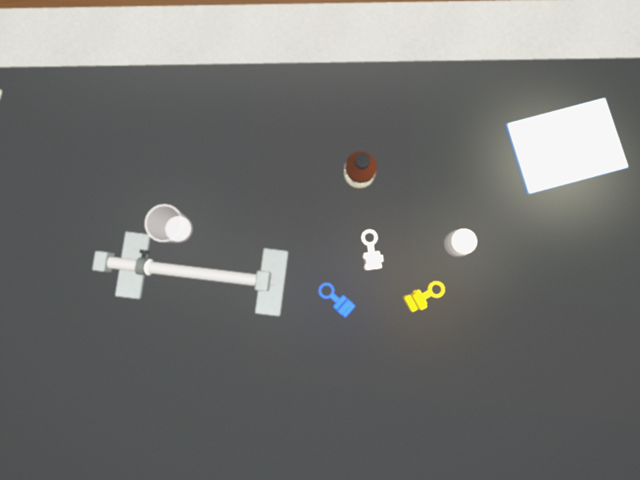

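The clip is the white one (scene ~290,245; top ~372,250), between the blue and yellow copies, with its ring pointing away from the robot. The bar runs from top-view px (102,260) to (270,281), and the dark collar is at about (142,265).

Run:
```python
from h import *
for n in ('top','scene'):
    p,d=arm.grab_frame(n)
    P,u,v=pts(n,d); C=p[v,u].astype(int)
    box=lambda a,b,c,e,f,g:(P[:,0]>a)&(P[:,0]<b)&(P[:,1]>c)&(P[:,1]<e)&(P[:,2]>f)&(P[:,2]<g)
    cl=box(.51,.64,-.30,-.225,.01,.1)
    tab=P[cl&(P[:,2]>.07)]; ring=P[cl&(P[:,2]<.045)&(P[:,0]>.57)]
    print(n,'tab',len(tab),tab.mean(0).round(4),np.ptp(tab,axis=0).round(3),'rect',cv2.minAreaRect((tab[:,:2]*1000).astype(np.float32)))
    (cx,cy),r=cv2.minEnclosingCircle((ring[:,:2]*1000).astype(np.float32)); print(' ring',cx,cy,r,ring[:,2].mean())
    b=box(.45,.66,-.12,.27,.135,.17)
    B=P[b]; print(' high',len(B),B.min(0).round(3),B.max(0).round(3))
    vx,vy,x0,y0=cv2.fitLine((B[:,:2]).astype(np.float32),cv2.DIST_HUBER,0,1e-3,1e-3).ravel()
    print(' line ang(deg from +y)',np.degrees(np.arctan2(-vx/vy,1)),x0,y0)
    s=(B[:,:2]-[x0,y0])@[vx,vy]*np.sign(vy); l=B[:,2]
    dark=C[b].sum(1)
    for k in np.arange(np.floor(s.min()*100)/100,s.max(),.01):
        m=(s>=k)&(s<k+.01)
        if m.any():
            off=(B[m,:2]-[x0,y0])@np.array([-vy,vx])
            print('  %.3f n%d zmax %.3f off %.4f..%.4f dark %d'%(k,m.sum(),l[m].max(),off.min(),off.max(),np.median(dark[m])))
```

```text
top tab 111 [ 0.5519 -0.2604  0.0808] [0.013 0.031 0.015] rect ((552.087890625, -260.65936279296875), (11.867786407470703, 29.972259521484375), 6.080767631530762)
 ring 590.5386962890625 -256.2690734863281 20.749225616455078 0.03745830598162232
 high 2445 [ 0.496 -0.075  0.135] [0.569 0.227 0.162]
 line ang(deg from +y) -7.730173 0.5325893 0.081206
  -0.160 n96 zmax 0.161 off -0.0169..0.0161 dark 654
  -0.150 n121 zmax 0.161 off -0.0169..0.0168 dark 665
  -0.140 n85 zmax 0.161 off -0.0165..0.0161 dark 638
  -0.130 n67 zmax 0.154 off -0.0099..0.0094 dark 699
  -0.120 n63 zmax 0.154 off -0.0093..0.0099 dark 699
  -0.110 n68 zmax 0.153 off -0.0100..0.0099 dark 698
  -0.100 n70 zmax 0.153 off -0.0097..0.0099 dark 699
  -0.090 n66 zmax 0.155 off -0.0097..0.0101 dark 698
  -0.080 n67 zmax 0.153 off -0.0094..0.0101 dark 702
  -0.070 n71 zmax 0.153 off -0.0097..0.0101 dark 700
  -0.060 n64 zmax 0.153 off -0.0097..0.0097 dark 699
  -0.050 n68 zmax 0.152 off -0.0092..0.0101 dark 701
  -0.040 n69 zmax 0.154 off -0.0092..0.0104 dark 701
  -0.030 n64 zmax 0.153 off -0.0095..0.0099 dark 701
  -0.0
[... 2225 characters left out ...]
.0059..0.0117 dark 695
  0.020 n62 zmax 0.151 off -0.0054..0.0124 dark 695
  0.030 n63 zmax 0.151 off -0.0049..0.0127 dark 699
  0.040 n72 zmax 0.155 off -0.0084..0.0139 dark 720
  0.050 n107 zmax 0.156 off -0.0240..0.0159 dark 403
  0.060 n118 zmax 0.156 off -0.0241..0.0157 dark 366
  0.070 n63 zmax 0.152 off -0.0051..0.0123 dark 690
  0.080 n66 zmax 0.152 off -0.0050..0.0147 dark 695
  0.090 n63 zmax 0.152 off -0.0049..0.0125 dark 695
  0.100 n65 zmax 0.152 off -0.0047..0.0133 dark 703
  0.110 n98 zmax 0.157 off -0.0105..0.0203 dark 583
  0.120 n137 zmax 0.160 off -0.0127..0.0221 dark 625
  0.130 n122 zmax 0.159 off -0.0120..0.0230 dark 602
  0.140 n1 zmax 0.153 off 0.0082..0.0082 dark 459
```

```bash
python3 -m crank '[[[-18.5,11.06,1.8,-16.1],[-18.5,11.06,1.8,-16.1],[-18.5,11.06,1.8,-16.1],[-18.5,11.06,1.8,-16.1],[-18.5,11.06,1.8,-16.1],[-18.5,11.06,1.8,-16.1],[-18.5,11.06,1.8,-16.1],[-18.5,11.06,1.8,-16.1],[-18.5,11.06,1.8,-16.1],[-18.5,11.06,1.8,-16.1],[-18.5,11.06,1.8,-16.1],[-18.5,11.06,1.8,-16.1]]]' 0.3 20
python3 - <<'E'
from h import *
s=arm.get_state(); print(s['eef_pos'],s['ee_rot'],s['q'],s['force'],s['width'])
p,d=arm.grab_frame('top')
for th in('reagent','beaker'):
    for r in arm.trace(th,'top')[:2]:
        P,u,v=pts('top',d,r['mask']); print(th,r['score'],np.percentile(P,[3,50,97],axis=0).round(3).tolist())
p,d=grab('wrist','w1.png')
c=arm.get_calibration('wrist'); print(c)
for r in arm.trace('clip','wrist')[:3]: print(r['score'],r['extent'])
E
```

```text
t: 2.1
eef_pos: [0.5516, -0.261, 0.2006]
ee_rot: [-3.141, -0.0, -1.467]
force: [0.3, 0.3, 0.7]
width: 0.0613
gripper_force: 0.0
[ 0.55162164 -0.26101553  0.20059195] [-3.14140650e+00 -8.22996732e-05 -1.46696310e+00] [-1.22225471e-01  2.85098280e-01 -2.00282279e-01  4.35109760e-05
 -1.08521590e+00  2.26038401e-01] [0.26798661 0.26181041 0.66984548] 0.06130163483501141
reagent 0.57 [[0.716, -0.265, 0.076], [0.729, -0.237, 0.097], [0.752, -0.212, 0.123]]
{'mtx': array([[371.64829954,   0.        , 317.05067769],
       [  0.        , 371.64829954, 240.27412265],
       [  0.        ,   0.        ,   1.        ]]), 'mount': array([[ 1.97816113e-04, -9.65111243e-01, -2.61840120e-01,
         6.98067630e-02],
       [ 9.99999835e-01,  3.32357753e-04, -4.69546543e-04,
         5.55884873e-04],
       [ 5.40189242e-04, -2.61839984e-01,  9.65111149e-01,
        -1.39912968e-01],
       [ 0.00000000e+00,  0.00000000e+00,  0.00000000e+00,
         1.00000000e+00]])}
0.95 [380.6, 73.6, 78.3, 90.3]
0.73 [376.6, 263.5, 35.5, 30.5]
0.58 [249.4, 202.4, 87.4, 56.4]
```

View pics/w1.png

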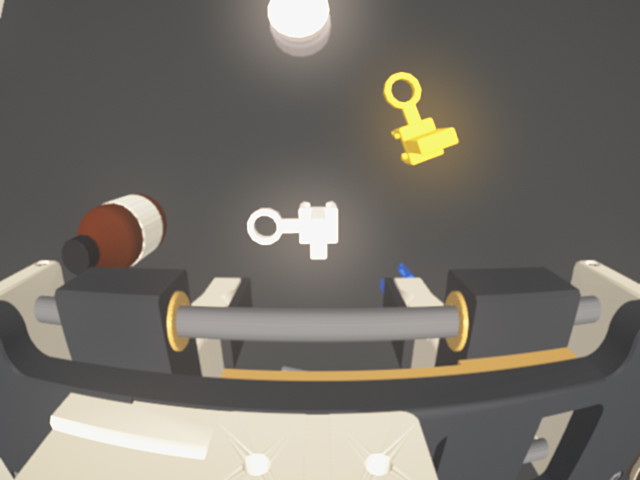

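The wrist view shows the white clip centred between the fingers (tab about 318,240, ring at 265,226), well aligned, and the bottle is clear.

```bash
python3 -m crank '[[[0,0,2,0],[0,0,4,0],[0,0,5,0],[0,0,5.64,0],[0,0,5.64,0],[0,0,5.64,0]]]' && python3 -m crank '[[[0,0,0,0],[0,0,0,0],[0,0,0,0],[0,0,0,0],[0,0,0,0]]]' 1 40
```

```text
t: 3.1
eef_pos: [0.553, -0.2605, 0.0606]
ee_rot: [-3.14, -0.001, -1.466]
force: [0.6, 0.5, -0.4]
width: 0.0615
gripper_force: 0.0
t: 3.72
eef_pos: [0.5522, -0.2602, 0.0593]
ee_rot: [3.142, 0.0, -1.466]
force: [0.2, -0.1, 0.1]
width: 0.0163
gripper_force: 0.0
```

```bash
python3 -m crank '[[[0,0,0,0],[0,0,0,0],[0,0,-2,0],[0,0,-4,0],[0,0,-6,0],[0,0,-7.2,0.5],[0,0,-7.2,1.5],[0,0,-7.2,2.75]]]' && python3 -c "
from station import arm; s=arm.get_state(); print(s)"
```

```text
t: 4.72
eef_pos: [0.5521, -0.2602, 0.2398]
ee_rot: [-3.141, 0.0, -1.709]
force: [-0.1, 1.1, -0.3]
width: 0.0119
gripper_force: 40.0
{'t': 4.725, 'q': array([-1.20825282e-01,  2.56572488e-01, -1.45948732e-01, -2.87306278e-04,
       -1.16748352e+00, -1.74321996e-02]), 'qd': array([ 7.70274858e-04,  7.88758102e-03, -8.93801654e-03,  7.65834609e-04,
        8.21969539e-04, -8.76432720e-01]), 'joint_efforts': array([ 6.45362190e-03, -5.11057663e+01,  2.96146291e+01,  7.09965929e+00,
        4.61842131e-02,  1.59786053e+00]), 'eef_pos': array([ 0.55214504, -0.26015258,  0.23980498]), 'ee_rot': array([-3.14080581e+00,  2.78101735e-04, -1.70916635e+00]), 'force': array([-0.0812771 ,  1.06622425, -0.29389071]), 'moment': array([ 0.03952809,  0.17894452, -0.04602307]), 'gripper_force': 39.99467074871063, 'width': 0.011860662266449743}
```

```bash
python3 -m crank '[[[-2,0.5,0,0],[-4,1,0,0],[-6,1.5,0,0],[-8,2,0,0],[-9.5,2.4,0,0],[-10,2.6,0,0],[-10,2.6,0,0],[-10,2.6,0,0]]]'
python3 - <<'E'
from h import *
s=arm.get_state(); e=s['eef_pos'];print(e,s['ee_rot'],s['force'])
yaw=s['ee_rot'][2]
for n in('top','scene'):
    p,d=grab(n,n+'2.png'); P,u,v=pts(n,d)
    X=np.array([np.cos(yaw+np.pi/2),np.sin(yaw+np.pi/2)]); Y=np.array([-X[1],X[0]])  # stand frame axes
    L=np.c_[(P[:,:2]-e[:2])@X,(P[:,:2]-e[:2])@Y,P[:,2]-e[2]]
    ring=L[(L[:,0]>.033)&(L[:,0]<.07)&(abs(L[:,1])<.02)&(L[:,2]<-.01)&(L[:,2]>-.05)]
    if len(ring): print(n,'ring rel tcp',ring.min(0).round(4),ring.max(0).round(4),len(ring))
    bar=L[(abs(L[:,0])<.02)&(abs(L[:,1])<.2)&(P[:,2]>.135)&(P[:,2]<.158)&((L[:,1]>.025))&(L[:,1]<.11)]
    h=bar[bar[:,2]>bar[:,2].max()-.006]; c=np.polyfit(bar[:,1],bar[:,0],1); print(n,'bar slope,off',c.round(4),bar.min(0).round(4),bar.max(0).round(4),len(bar))
    i=(P[:,2]>.13)&(abs(L[:,0])<.018)&(abs(L[:,1])<.3)&(P[:,2]<.163); print(' ends',L[i,1].min().round(4),L[i,1].max().round(4), L[i&(P[:,2]>.1565)&(L[:,1]<.2)&(L[:,1]>0.05),1].min())
E
cd pics; python3 -c "
import cv2;a=cv2.imread('scene2.png')[170:350,340:580];cv2.imwrite('s2c.png',cv2.resize(a,None,fx=3.2,fy=3.2))"
```

```text
t: 5.72
eef_pos: [0.5215, -0.0045, 0.2393]
ee_rot: [3.141, -0.0, -1.706]
force: [0.0, 0.6, -0.4]
width: 0.0116
gripper_force: 40.0
[ 0.52149206 -0.00446144  0.23929661] [ 3.14142999e+00 -2.18240440e-04 -1.70622360e+00] [ 0.00281002  0.59756551 -0.35006042]
top ring rel tcp [ 0.0472 -0.0157 -0.0308] [ 0.059  -0.0053 -0.0191] 6Traceback (most recent call last):
  File "<stdin>", line 11, in <module>
    return umr_maximum(a, axis, None, out, keepdims, initial, where)
ValueError: zero-size array to reduction operation maximum which has no identity
[ WARN:0@0.005] global loadsave.cpp:275 findDecoder imread_('scene2.png'): can't open/read file: check file path/integrity
Traceback (most recent call last):
TypeError: 'NoneType' object is not subscriptable
```

Run:
```python
from h import *
s=arm.get_state(); e=s['eef_pos']; yaw=s['ee_rot'][2]
n='scene'
p,d=grab(n,'scene2.png'); P,u,v=pts(n,d)
X=np.array([np.cos(yaw+np.pi/2),np.sin(yaw+np.pi/2)]); Y=np.array([-X[1],X[0]])
L=np.c_[(P[:,:2]-e[:2])@X,(P[:,:2]-e[:2])@Y,P[:,2]]
b=L[(abs(L[:,0])<.03)&(L[:,2]>.12)&(L[:,2]<.165)&(L[:,1]>.03)&(L[:,1]<.11)]
print(len(b)); 
if len(b):
    # cylinder r=10mm fit
    from scipy.optimize import least_squares
    f=lambda q:np.hypot(b[:,0]-q[0]-q[1]*b[:,1],b[:,2]-q[2])-.01
    r=least_squares(f,[0,0,.14],loss='soft_l1',f_scale=.001); print('axis x off,slope,z',r.x.round(4),np.median(abs(r.fun)).round(4))
a=p[170:350,340:580,::-1]; cv2.imwrite('pics/s2c.png',cv2.resize(a,None,fx=3.2,fy=3.2))
```

```text
480
axis x off,slope,z [-0.0015 -0.0013  0.1395] 0.0008
```

View pics/s2c.png

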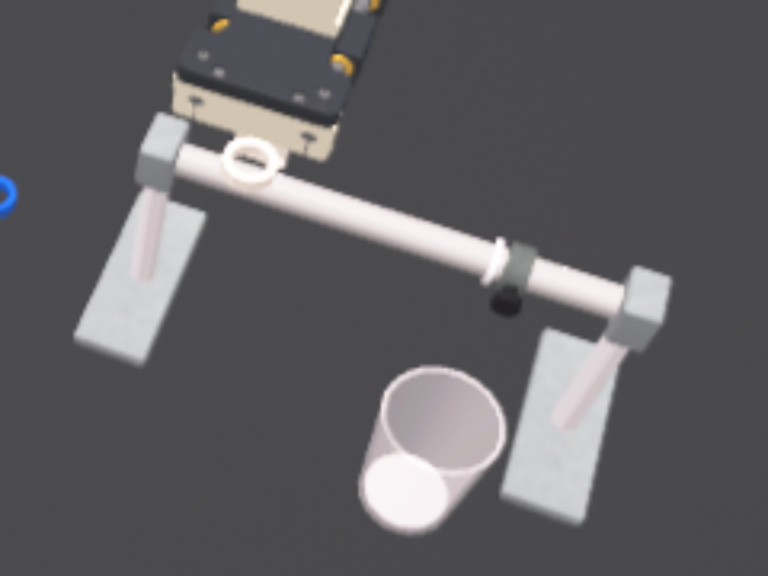

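```bash
python3 -m crank '[[[0,0.04,0.6,0],[0,0.04,1.2,0],[0,0.04,1.4,0],[0,0.04,1.4,0],[0,0.04,1.4,0]]]'; python3 -m crank '[[[0,0,0.05,0],[0,0,0.1,0],[0,0,0.15,0],[0,0,0.2,0],[0,0,0.2,0]]]'
```

```text
t: 6.45
eef_pos: [0.5208, -0.0036, 0.2047]
ee_rot: [-3.141, 0.0, -1.706]
force: [-0.2, 0.4, -0.8]
width: 0.0116
gripper_force: 40.0
t: 7.08
eef_pos: [0.5204, -0.0036, 0.1993]
ee_rot: [3.141, -0.0, -1.706]
force: [0.6, -0.2, -0.3]
width: 0.0117
gripper_force: 40.0
```

```bash
for i in 1 2; do python3 -m crank '[[[0,0,0.03,0],[0,0,0.06,0],[0,0,0.1,0],[0,0,0.1,0]]]'; done
```

```text
t: 7.58
eef_pos: [0.5204, -0.0037, 0.197]
ee_rot: [3.141, -0.0, -1.706]
force: [-3.3, 1.1, 3.1]
width: 0.0119
gripper_force: 40.0
t: 8.07
eef_pos: [0.5209, -0.0037, 0.1953]
ee_rot: [-3.14, 0.0, -1.705]
force: [-3.6, 1.1, 8.4]
width: 0.012
gripper_force: 40.0
```

```bash
python3 -m crank '[[[0,0.03,0,0],[0,0.03,0,0],[0,0.03,0,0]]]';  python3 -m crank '[[[0,0,0.03,0],[0,0,0.06,0],[0,0,0.06,0]]]'
```

```text
t: 8.45
eef_pos: [0.5204, -0.0036, 0.1953]
ee_rot: [-3.14, 0.0, -1.705]
force: [-1.6, -1.4, 6.8]
width: 0.0117
gripper_force: 40.0
t: 8.82
eef_pos: [0.5207, -0.0036, 0.1945]
ee_rot: [-3.139, 0.0, -1.705]
force: [-4.1, -0.5, 11.7]
width: 0.012
gripper_force: 40.0
```

```bash
python3 -m crank '[[[0,0.04,0,0],[0,0.04,0,0],[0,0.04,0,0]]]';  python3 -m crank '[[[0,0,0.03,0],[0,0,0.06,0],[0,0,0.06,0]]]'
```

```text
t: 9.2
eef_pos: [0.5202, -0.0035, 0.1945]
ee_rot: [-3.138, 0.0, -1.705]
force: [-0.9, -0.2, 9.8]
width: 0.0119
gripper_force: 40.0
t: 9.57
eef_pos: [0.5204, -0.0035, 0.1934]
ee_rot: [-3.138, 0.0, -1.705]
force: [-2.4, -0.7, 12.5]
width: 0.0123
gripper_force: 40.0
```

```bash
for i in 1 2; do python3 -m crank '[[[0,0.02,0.03,0],[0,0.02,0.06,0],[0,0.02,0.06,0]]]'; done
```

```text
t: 9.95
eef_pos: [0.52, -0.0033, 0.1917]
ee_rot: [-3.137, 0.001, -1.705]
force: [-1.1, -0.7, 9.6]
width: 0.0121
gripper_force: 40.0
t: 10.32
eef_pos: [0.5198, -0.0031, 0.1899]
ee_rot: [-3.137, 0.001, -1.705]
force: [1.4, -0.2, 7.0]
width: 0.0119
gripper_force: 40.0
```

```bash
for i in 1 2 3; do python3 -m crank '[[[0,0,0.03,0],[0,0,0.06,0],[0,0,0.06,0]]]'; done
```

```text
t: 10.7
eef_pos: [0.5195, -0.003, 0.1879]
ee_rot: [-3.138, 0.001, -1.705]
force: [2.3, -0.6, 5.3]
width: 0.0118
gripper_force: 40.0
t: 11.08
eef_pos: [0.5187, -0.003, 0.1853]
ee_rot: [-3.14, 0.001, -1.706]
force: [5.6, 0.0, 1.6]
width: 0.0119
gripper_force: 40.0
t: 11.45
eef_pos: [0.5186, -0.0031, 0.1834]
ee_rot: [-3.14, 0.001, -1.706]
force: [7.4, -2.3, -2.8]
width: 0.0119
gripper_force: 40.0
```

```bash
python3 -m crank '[[[0,-0.03,0,0],[0,-0.05,0,0],[0,-0.05,0,0]]]'; python3 -m crank '[[[0,0,0.03,0],[0,0,0.06,0],[0,0,0.06,0]]]'
```

```text
t: 11.82
eef_pos: [0.519, -0.0032, 0.1832]
ee_rot: [3.141, 0.0, -1.706]
force: [6.1, 0.4, -3.9]
width: 0.012
gripper_force: 40.0
t: 12.2
eef_pos: [0.5192, -0.0034, 0.182]
ee_rot: [-3.141, 0.0, -1.706]
force: [6.7, 0.0, -2.4]
width: 0.0116
gripper_force: 40.0
```

```bash
python3 -m crank '[[[0,-0.05,0,0],[0,-0.1,0,0],[0,-0.1,0,0]]]'; python3 -m crank '[[[0,0,0.02,0],[0,0,0.04,0],[0,0,0.04,0]]]'
```

```text
t: 12.58
eef_pos: [0.5202, -0.0037, 0.1818]
ee_rot: [3.139, -0.0, -1.706]
force: [-2.9, 3.0, 0.5]
width: 0.0118
gripper_force: 40.0
t: 12.95
eef_pos: [0.5203, -0.0038, 0.1817]
ee_rot: [3.14, -0.0, -1.706]
force: [-5.0, 4.0, 7.8]
width: 0.0117
gripper_force: 40.0
```

```bash
python3 -m crank '[[[0,0.04,-0.02,0],[0,0.04,-0.02,0],[0,0.04,-0.02,0]]]'; python3 -m crank '[[[-0.1,0,0,0],[-0.2,0,0,0],[-0.3,0,0,0],[-0.4,0,0,0],[-0.5,0,0,0],[-0.6,0,0,0],[-0.7,0,0,0],[-0.8,0,0,0]]]'
```

```text
t: 13.32
eef_pos: [0.5202, -0.0038, 0.1817]
ee_rot: [3.141, -0.0, -1.706]
force: [-1.5, 1.2, 0.0]
width: 0.0117
gripper_force: 40.0
t: 14.32
eef_pos: [0.5226, 0.015, 0.1817]
ee_rot: [3.14, -0.002, -1.706]
force: [-1.0, -5.3, 1.0]
width: 0.0114
gripper_force: 40.0
```

```bash
python3 -m crank '[[[-0.2,0,0,0],[-0.4,0,0,0],[-0.6,0,0,0],[-0.8,0,0,0],[-1,0,0,0],[-1.2,0,0,0],[-1.4,0,0,0],[-1.5,0,0,0]]]'; python3 -m crank '[[[-0.2,0,0,0],[-0.4,0,0,0],[-0.6,0,0,0],[-0.8,0,0,0],[-1,0,0,0],[-1.2,0,0,0],[-1.3,0,0,0]]]'; python3 -c "
from h import *
grab('scene','scene3.png');a=cv2.imread('pics/scene3.png')[150:350,340:580];cv2.imwrite('pics/s3c.png',cv2.resize(a,None,fx=3,fy=3))"
```

```text
t: 15.32
eef_pos: [0.5276, 0.0522, 0.1817]
ee_rot: [3.14, -0.003, -1.706]
force: [-1.6, -6.2, 1.3]
width: 0.0116
gripper_force: 40.0
t: 16.2
eef_pos: [0.5319, 0.0842, 0.1817]
ee_rot: [3.14, -0.003, -1.706]
force: [-1.9, -6.3, 2.8]
width: 0.0114
gripper_force: 40.0
```

View pics/s3c.png

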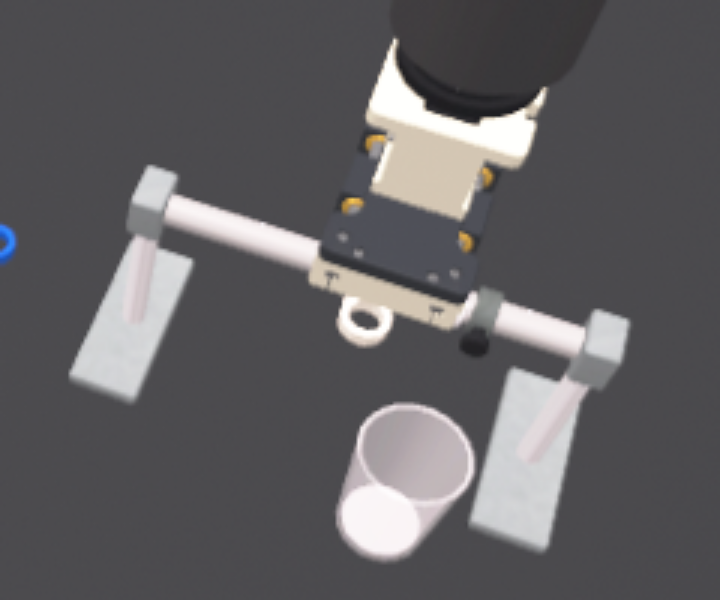

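The clip sits upright on the bar with its ring (365,318) towards the beaker side, and the collar (485,305) is ahead of it. I'll slide on, more slowly near the collar.

```bash
python3 -m crank '[[[-0.15,0,0,0],[-0.3,0,0,0],[-0.45,0,0,0],[-0.6,0,0,0],[-0.7,0,0,0],[-0.8,0,0,0]]]'; for i in 1 2 3; do python3 -m crank '[[[-0.04,0,0,0],[-0.08,0,0,0],[-0.12,0,0,0]]]';done
```

```text
t: 17.0
eef_pos: [0.5345, 0.1039, 0.1817]
ee_rot: [3.14, -0.003, -1.706]
force: [-1.7, -5.9, 2.6]
width: 0.0118
gripper_force: 40.0
t: 17.38
eef_pos: [0.5349, 0.1068, 0.1817]
ee_rot: [3.14, -0.003, -1.706]
force: [-0.9, -6.4, 2.2]
width: 0.0121
gripper_force: 40.0
t: 17.75
eef_pos: [0.5353, 0.1097, 0.1817]
ee_rot: [3.14, -0.003, -1.706]
force: [-1.8, -6.6, 2.2]
width: 0.012
gripper_force: 40.0
t: 18.12
eef_pos: [0.5357, 0.1127, 0.1817]
ee_rot: [3.14, -0.003, -1.706]
force: [-1.9, -6.3, 2.6]
width: 0.0117
gripper_force: 40.0
```

Now at about +37 mm; 1 mm steps from here.

```bash
for i in 1 2 3 4; do python3 -m crank '[[[-0.03,0,0,0],[-0.06,0,0,0],[-0.06,0,0,0]]]' | sed -n '2p;4p';done
```

```text
eef_pos: [0.5359, 0.1142, 0.1817]
force: [-3.2, -6.9, 3.1]
eef_pos: [0.5361, 0.1157, 0.1817]
force: [-2.8, -5.7, 2.2]
eef_pos: [0.5363, 0.1171, 0.1817]
force: [-1.8, -6.7, 2.3]
eef_pos: [0.5365, 0.1187, 0.1817]
force: [-2.2, -5.8, 2.3]
```

```bash
for i in 1 2 3; do python3 -m crank '[[[-0.02,0,0,0],[-0.04,0,0,0],[-0.04,0,0,0]]]' | sed -n '2p;4p';done
```

```text
eef_pos: [0.5366, 0.1194, 0.1817]
force: [-2.1, -7.8, 2.1]
eef_pos: [0.5368, 0.1204, 0.1817]
force: [-2.7, -6.5, 2.1]
eef_pos: [0.5369, 0.1213, 0.1817]
force: [-1.7, -7.0, 1.9]
```

Force is up about 1 N, which suggests the sprung face.

```bash
for i in 1 2 3; do python3 -m crank '[[[-0.02,0,0,0],[-0.04,0,0,0],[-0.04,0,0,0]]]' | sed -n '2p;4p';done
```

```text
eef_pos: [0.537, 0.1223, 0.1817]
force: [-2.3, -7.5, 2.3]
eef_pos: [0.5371, 0.1231, 0.1817]
force: [-2.4, -6.9, 3.0]
eef_pos: [0.5371, 0.1233, 0.1817]
force: [-2.1, -11.1, 3.2]
```

```bash
python3 -m crank '[[[-0.02,0,0,0],[-0.02,0,0,0],[-0.02,0,0,0],[-0.02,0,0,0]]]' | sed -n '2p;4p'
```

```text
eef_pos: [0.5371, 0.1234, 0.1817]
force: [-1.6, -12.6, 2.4]
```

```bash
python3 -m crank '[[[0,0,0,0],[0,0,0,0],[0,0,0,0],[0,0,0,0]]]' 0.3; python3 -m crank '[[[0,0,-0.4,0],[0,0,-1,0],[0,0,-2,0],[0,0,-4,0],[4,2,-5,0],[5,4,-5,0],[7,6,-5,0],[8,6,-5,0]]]';  python3 - <<'E'
from h import *
p,d=grab('scene','scene4.png');a=cv2.imread('pics/scene4.png')[180:340,360:580];cv2.imwrite('pics/s4c.png',cv2.resize(a,None,fx=3.5,fy=3.5))
m=np.array([.532,.076]);Y=np.array([.1348,.9909]);X=np.array([.9909,-.1348])
for n in('scene','top'):
    p,d=arm.grab_frame(n);P,u,v=pts(n,d)
    L=np.c_[(P[:,:2]-m)@X,(P[:,:2]-m)@Y,P[:,2]-.14]
    t=L[(L[:,2]>.035)&(L[:,2]<.075)&(abs(L[:,0])<.03)&(abs(L[:,1]-.045)<.04)]
    print(n,len(t),t.min(0).round(4),t.max(0).round(4))
E
```

```text
t: 22.88
eef_pos: [0.5383, 0.127, 0.1819]
ee_rot: [-3.141, 0.0, -1.706]
force: [-1.0, -0.1, 0.2]
width: 0.0461
gripper_force: 0.0
t: 23.88
eef_pos: [0.364, -0.0484, 0.3082]
ee_rot: [-3.139, 0.001, -1.704]
force: [1.2, -1.5, 0.4]
width: 0.0613
gripper_force: 0.0
scene 280 [-0.0072  0.0307  0.0351] [0.0087 0.0607 0.065 ]
top 178 [-0.0063  0.0306  0.0352] [0.0055 0.0614 0.0678]
```

View pics/s4c.png

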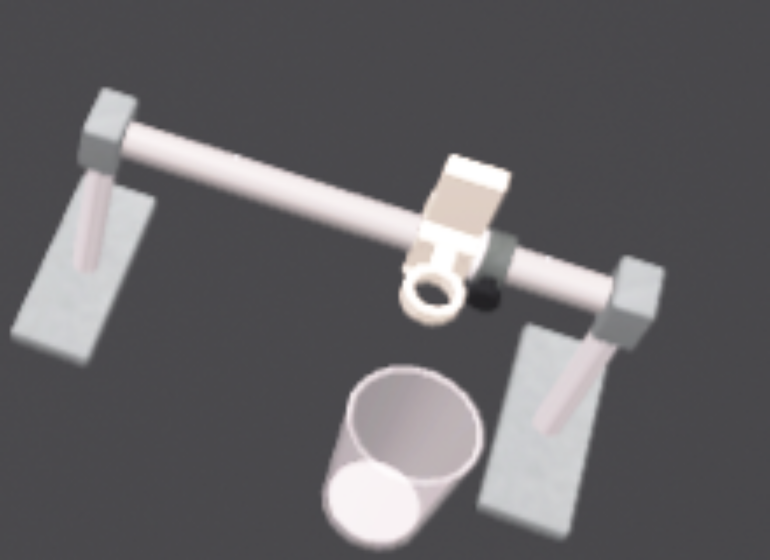

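The clip (455,230) is upright on the bar with its ring forward and is right against the collar (495,255). The robot is clear of it, and the tab top measures about 64 mm above the bar axis against 63 mm expected, so I'm handing in.

```bash
python3 -c "
from station import arm; print(arm.job_done())"
```

```text
the job is handed in; nothing more can be done
None
```

I snapped the clip home on the right-hand part of the bar with its ring pointing away, slid it left to the collar's solid stop at about 13 N, and released it there; the job is handed in, no verdict came back, and the sprung face's travel was judged only by feel.

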